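# Load and lock the courier dock

## Robot

A 7-joint arm with a two-finger parallel gripper is mounted at the origin on the work surface; the furniture and walls round the work are solid. World frame = base frame: x ahead of the robot, y to its left, z up, the work surface at z = 0. Lengths are in mm, angles in degrees, forces in N, time in s.
With the tool pointing down it reaches from about 350 to 900 mm from the base axis. Payload 8.1 kg.
Tool frame: the origin (TCP) lies on the centre line of the jaws, within the pads' length; the fingertips stand 11 mm ahead of it and the grasp point (between the pads) lies 8 mm behind it; z points along the fingers, y is the line along which they close (so a half turn about z gives the same grasp; the last joint's range is limited). The gripper opens to 85 mm and grips with 20 to 120 N. Pads are 22 mm wide; open, the fingers measure 114 mm over their backs; the gripper's body (76 mm by 85 mm) begins 54 mm behind the grasp point. The pads swing forward as they close: fully open they stand 13 mm farther back than shut.
Start: joints at [-76.639, 24.895, 1.432, 90.138, -0.665, 64.973, -4.303], TCP at [205.981, 590.097, 211.823] pointing down, gripper open.
Joint ranges: [-149.89, 149.89], [-25.12, 119.58], [-72.63, 75.52], [4.76, 147.25], [-75.54, 255.54], [6.69, 114.76], [-157.13, 157.13]. Speed limits (degrees/s): [127.2, 127.2, 172.46, 172.46, 180, 180, 180].

## Interface

Orientations are given as [roll, pitch, yaw] about the fixed x, y, z axes, in that order (R = Rz(yaw) Ry(pitch) Rx(roll)).
In Python, from plant import robot gives the robot as it stands.
- The arm moves only by the tool play_rows, never from a script. Its argument "plan" is a list of rows, each a list of 3 entries, a list of its own where there are three numbers: the shift along the world's x, y, z in cm, then the turn, a rotation vector about the world's x, y, z in degrees, then the closure, from 0 (fully open) to 1 (shut). A call has 1 to 5 rows; each row shifts and turns the commanded pose from where the row before left it; what a row does not reach is not made up. A row lasts 1/8 s, in which the tool goes at most 62.5 mm and 10.7 degrees, less where a joint would pass 70% of its speed; a pose out of reach is approached as far as the arm can. A call is refused whole if a number of a shift passes 6.25 or a number of a turn 10.7, either way. A call with a gripper value outside its range is refused whole. The fingers move at their own pace and stop on an object; "squeeze" is the grip in N (left out, the last holds). Time passes only in rows, so rows that do not move let the fingers close. It gives the time, the measured TCP pose, the force, the opening and the grip force at its end, in the units of the state.
- robot.get_obs(): the state, without advancing time (a new reading comes with each control period).
- robot.grab_frame(name): name is "side" or "top"; returns the picture (480x640x3 uint8, red, green, blue); there is no depth.
- robot.camera_info(name): a dict with "intrinsics" (3x3 intrinsics, pixels), "k1" (the pictures are not rectified: a ray, as slopes to the right and down, at radius r is drawn at 1 + k1 r^2 times it, then the intrinsics apply), "cam_to_world" (4x4, takes a point from camera to world coordinates). Camera axes: x right, y down, z forward; pixel columns grow to the right and rows downward; lengths in mm; the calibration is good to about 2 mm. A picture is of the moment at which its call begins. camera_info takes no time and is no camera call.
- robot.finish_job(): hands the job in; it is judged then, once.
The state is a dict: "time_s": time; "joint_positions": joint angles; "qvel": joint speeds; "joint_torque": joint torques, N m; "eef_pos": TCP position; "orientation": TCP orientation; "ft_force": force on the tool from outside, world axes, zero at the start; "moment": the same for the moment, N m; "width": finger opening in mm; "finger_force": force on a finger pad.
Only numpy, scipy, OpenCV 4.12 (cv2) and the standard library are available. Lean on these libraries where they do the work, as an engineer would, in place of code of your own. Each camera call takes 0.05 s, during which the arm holds its last target. There are 200 camera calls.

## Task

Get the specimen tubs ready for the courier. If a box of lancets has been left on the metal dock, stand it upright in the grey tray instead. Pull the dock's black knob out until it clicks and stays, and stack every tub on the desk on the dock in one pile, the tallest at the bottom and each next shorter one above it, with the feet of each seated in the recesses below. With the whole pile seated and the knob still out, push the knob fully home to lock the pile; leave the stapler and the stamp where they are.

Things in the scene. Friction and masses are not known exactly. Their poses are not given: they have to be found in the camera images.
- dock: fixed metal plate 110 (x) x 68 x 26 mm; origin at its centre at desk height, z up. Four 18 mm square foot recesses, 5 mm deep, at x +-30, y +-18.5 mm: the lowest tub sits with its origin 21 mm above the dock's, lengthwise along x, either way round. A grey block 62 mm high, 56 wide, x -99 to -59 mm, carries the knob on its outer (-x) face
- plunger (a joint): travel of knob and bolt along the dock's -x, m: 0 home, 0.024 fully out. A detent holds it at both ends; starting it from either end takes about 9 N, past the middle it snaps on. At home the 8 mm bolt, 38.5 mm up, reaches over the plate to dock x = -46.5 mm, above a seated tub's end lip: no tub can be seated or lifted off the dock until the knob is out
- knob_grip (a point): middle of the grip of the black knob: a cylinder 32 mm across, 15 mm long, axis along the dock's x, 38.5 mm above the desk, at dock x = -123 mm when home. Its flat outer face lies 12 mm farther out. Can be pinched from above across the dock's y
- tub_a: tallest tub: grey, white lid, 84 (x) x 60 (y) mm, 80 mm high; may be absent. Origin: centre of its underside at the feet's tips; z up. Grip its flat sides across y. Four tapered feet 6 mm high, 9 to 13 mm wide, at x +-30, y +-18.5 mm; like recesses, 18 mm square, 5 mm deep, in the lid, so the next tub's origin sits 75 mm above this one's. End lips 4 mm thick, tops 10 mm up, to x +-52 mm
- tub_b: second tallest tub, 66 mm high, else exactly like tub_a (feet, lid recesses, lips, origin); a tub seated on it has its origin 61 mm above this one's; may be absent
- tub_c: second shortest tub, 52 mm high, else exactly like tub_a (feet, lid recesses, lips, origin); a tub seated on it has its origin 47 mm above this one's; may be absent
- tub_d: shortest tub, 40 mm high, else exactly like tub_a (feet, lid recesses, lips, origin); may be absent
- lancet_box: printed carton 60 (x) x 90 (y) x 45 mm high, in some starts left upright on the dock plate, clear of the bolt, else absent. Origin: centre of its underside, z up; grip it across its 60 mm x width
- lancet_box_2: a carton just like lancet_box, which in the other starts already stands in the tray, where it stays; else absent
- tray: shallow grey open tray fixed to the desk, 150 (x) x 130 (y) x 14 mm high, walls 4 mm, floor 4 mm thick. Origin: centre of its underside, z up
- stapler: dark blue stapler, 32 x 128 x 46 mm, a bystander; origin at the centre of its underside, length along its y
- self_inking_stamp: red self-inking stamp, 45 x 71 x 66 mm, a bystander; origin at the centre of its underside
Mind the look-alikes: they are no part of the job. What is shaped like the tub_a but yellow is not meant.

How it is judged (in metres and radians):
On the way, in this order (a step that is already met when the one before it is completed fails the run):
1. the knob is pulled out to its detent and stays (value of joint plunger above 0.0205 m), for 0.3 s.
2. all tubs present are seated in one pile on the dock, tallest at the bottom, while the knob is still out ((horizontal distance between tub_a and dock below 0.006 m and z of tub_a in the frame of dock between 0.0185 and 0.0235 m and angle between the x axis of tub_a and the x axis of dock, either way round below 0.15 rad) and angle between each of tub_a, tub_b, tub_c, tub_d's own z axis and vertical below 0.06 rad and ((horizontal distance between tub_b and dock below 0.006 m and z of tub_b in the frame of dock between 0.0185 and 0.0235 m and angle between the x axis of tub_b and the x axis of dock, either way round below 0.15 rad) or (horizontal distance between tub_b and tub_a below 0.006 m and z of tub_b in the frame of tub_a between 0.0725 and 0.0775 m and angle between the x axis of tub_b and the x axis of tub_a, either way round below 0.15 rad)) and z of each of tub_b, tub_c, tub_d in the frame of tub_a above 0.02 m and ((horizontal distance between tub_c and dock below 0.006 m and z of tub_c in the frame of dock between 0.0185 and 0.0235 m and angle between the x axis of tub_c and the x axis of dock, either way round below 0.15 rad) or (horizontal distance between tub_c and tub_a below 0.006 m and z of tub_c in the frame of tub_a between 0.0725 and 0.0775 m and angle between the x axis of tub_c and the x axis of tub_a, either way round below 0.15 rad) or (horizontal distance between tub_c and tub_b below 0.006 m and z of tub_c in the frame of tub_b between 0.0585 and 0.0635 m and angle between the x axis of tub_c and the x axis of tub_b, either way round below 0.15 rad)) and z of each of tub_c, tub_d in the frame of tub_b above 0.02 m and ((horizontal distance between tub_d and dock below 0.006 m and z of tub_d in the frame of dock between 0.0185 and 0.0235 m and angle between the x axis of tub_d and the x axis of dock, either way round below 0.15 rad) or (horizontal distance between tub_d and tub_a below 0.006 m and z of tub_d in the frame of tub_a between 0.0725 and 0.0775 m and angle between the x axis of tub_d and the x axis of tub_a, either way round below 0.15 rad) or (horizontal distance between tub_d and tub_b below 0.006 m and z of tub_d in the frame of tub_b between 0.0585 and 0.0635 m and angle between the x axis of tub_d and the x axis of tub_b, either way round below 0.15 rad) or (horizontal distance between tub_d and tub_c below 0.006 m and z of tub_d in the frame of tub_c between 0.0445 and 0.0495 m and angle between the x axis of tub_d and the x axis of tub_c, either way round below 0.15 rad)) and z of tub_d in the frame of tub_c above 0.02 m and linear speed of each of tub_a, tub_b, tub_c, tub_d below 0.02 m/s and value of joint plunger above 0.0205 m), for 0.3 s.
3. the knob is pushed fully home (value of joint plunger below 0.003 m), for 0.2 s.
At the end, for the whole second after the job is handed in: All tubs present stand at rest in one pile on the dock, tallest lowest, each within 6 mm sideways, 2.5 mm in height and 0.15 rad of its seat; the knob is within 3 mm of home; the lancet box, if present, stands upright on the tray floor ((horizontal distance between tub_a and dock below 0.006 m and z of tub_a in the frame of dock between 0.0185 and 0.0235 m and angle between the x axis of tub_a and the x axis of dock, either way round below 0.15 rad) and angle between each of tub_a, tub_b, tub_c, tub_d's own z axis and vertical below 0.06 rad and ((horizontal distance between tub_b and dock below 0.006 m and z of tub_b in the frame of dock between 0.0185 and 0.0235 m and angle between the x axis of tub_b and the x axis of dock, either way round below 0.15 rad) or (horizontal distance between tub_b and tub_a below 0.006 m and z of tub_b in the frame of tub_a between 0.0725 and 0.0775 m and angle between the x axis of tub_b and the x axis of tub_a, either way round below 0.15 rad)) and z of each of tub_b, tub_c, tub_d in the frame of tub_a above 0.02 m and ((horizontal distance between tub_c and dock below 0.006 m and z of tub_c in the frame of dock between 0.0185 and 0.0235 m and angle between the x axis of tub_c and the x axis of dock, either way round below 0.15 rad) or (horizontal distance between tub_c and tub_a below 0.006 m and z of tub_c in the frame of tub_a between 0.0725 and 0.0775 m and angle between the x axis of tub_c and the x axis of tub_a, either way round below 0.15 rad) or (horizontal distance between tub_c and tub_b below 0.006 m and z of tub_c in the frame of tub_b between 0.0585 and 0.0635 m and angle between the x axis of tub_c and the x axis of tub_b, either way round below 0.15 rad)) and z of each of tub_c, tub_d in the frame of tub_b above 0.02 m and ((horizontal distance between tub_d and dock below 0.006 m and z of tub_d in the frame of dock between 0.0185 and 0.0235 m and angle between the x axis of tub_d and the x axis of dock, either way round below 0.15 rad) or (horizontal distance between tub_d and tub_a below 0.006 m and z of tub_d in the frame of tub_a between 0.0725 and 0.0775 m and angle between the x axis of tub_d and the x axis of tub_a, either way round below 0.15 rad) or (horizontal distance between tub_d and tub_b below 0.006 m and z of tub_d in the frame of tub_b between 0.0585 and 0.0635 m and angle between the x axis of tub_d and the x axis of tub_b, either way round below 0.15 rad) or (horizontal distance between tub_d and tub_c below 0.006 m and z of tub_d in the frame of tub_c between 0.0445 and 0.0495 m and angle between the x axis of tub_d and the x axis of tub_c, either way round below 0.15 rad)) and z of tub_d in the frame of tub_c above 0.02 m and linear speed of each of tub_a, tub_b, tub_c, tub_d, lancet_box, lancet_box_2 below 0.02 m/s and value of joint plunger below 0.003 m and angle between each of lancet_box, lancet_box_2's own z axis and vertical below 0.1 rad and z of each of lancet_box, lancet_box_2 in the frame of tray below 0.009 m and x of lancet_box in the frame of tray between -0.063 and 0.063 m and y of lancet_box in the frame of tray between -0.053 and 0.053 m and x of lancet_box_2 in the frame of tray between -0.063 and 0.063 m and y of lancet_box_2 in the frame of tray between -0.053 and 0.053 m); the robot touches nothing.
It fails at once if the stapler or the stamp is shoved more than 6 cm (distance of any of stapler, self_inking_stamp from where it was at the start of the episode above 0.06 m).
Of tub_a, tub_b, tub_c, tub_d only 3 to 4 are there at a start; the rules pass over those that are not, and their reading is None.
Of lancet_box, lancet_box_2 only 1 to 1 are there at a start; the rules pass over those that are not, and their reading is None.
At some moment in a run one of tub_d may be knocked a few centimetres aside while the robot is not near it.
It also fails if it takes over 208 s, if anything falls off the work surface, if the arm or the gripper's body presses on something with over 40 N, if the wrist force passes 120 N, or if a joint passes its speed limit or range.

## Working session

There is one attempt and no reset: what is moved stays moved. The work goes in short steps, Python scripts to look and compute and a tool call to move; the robot and the scene stay as the last step left them, time stands still between calls to the robot, and variables do not carry over. Pictures are saved under pics/ and viewed, at most 14 in all, crops included, and the job is handed in when it is done.

Besides the shell and the picture viewer there is one more tool, called after ">>>" as name(argument=value, ...) on one line, values as JSON. play_rows: Moves the arm, as the interface text tells. Its arguments: {"type":"object","properties":{"plan":{"type":"array"},"squeeze":{"type":"number"}},"required":["plan"]}

```bash
ls; mkdir -p pics
python3 - <<'E'
from plant import robot
import cv2,numpy as np
for n in("top","side"):
    f=robot.grab_frame(n); cv2.imwrite(f"pics/{n}0.png",f[:,:,::-1])
    i=robot.camera_info(n); print(n,np.round(i["intrinsics"],1).tolist(),i["k1"],np.round(i["cam_to_world"],3).tolist())
print(robot.get_obs())
E
```

```text
pics
top [[437.5, 0.0, 320.4], [0.0, 437.5, 245.3], [0.0, 0.0, 1.0]] -0.07646350465810536 [[0.009, -0.991, 0.134, 332.855], [-1.0, -0.008, 0.012, -8.013], [-0.011, -0.134, -0.991, 919.728], [0.0, 0.0, 0.0, 1.0]]
side [[611.5, 0.0, 315.9], [0.0, 611.5, 230.4], [0.0, 0.0, 1.0]] -0.08209058901037546 [[1.0, 0.011, -0.028, 483.621], [0.029, -0.637, 0.77, -1002.27], [-0.009, -0.771, -0.637, 869.632], [0.0, 0.0, 0.0, 1.0]]
{'time_s': 0.1, 'joint_positions': array([-76.63788753,  24.93060306,   1.43020273,  90.18348132,
        -0.66413862,  64.97276005,  -4.30449533]), 'qvel': array([ 0.00315138, -0.15426046,  0.02322575, -0.17349111, -0.07147923,
       -0.0921429 , -0.10120632]), 'joint_torque': array([ 2.79271284e-03, -6.71748090e+01,  1.02783032e+00, -3.16904140e+01,
        1.57282728e-02,  7.11802917e-03,  3.29648594e-05]), 'eef_pos': array([205.85266832, 589.62783976, 211.12719955]), 'orientation': array([-1.79921792e+02,  7.30616598e-03,  1.60754615e+02]), 'ft_force': array([-0.26629415, -0.27051448, -0.90947881]), 'moment': array([-0.06195344,  0.03214257,  0.03389141]), 'finger_force': 0.0, 'width': 85.16791326402848}
```

View pics/top0.png

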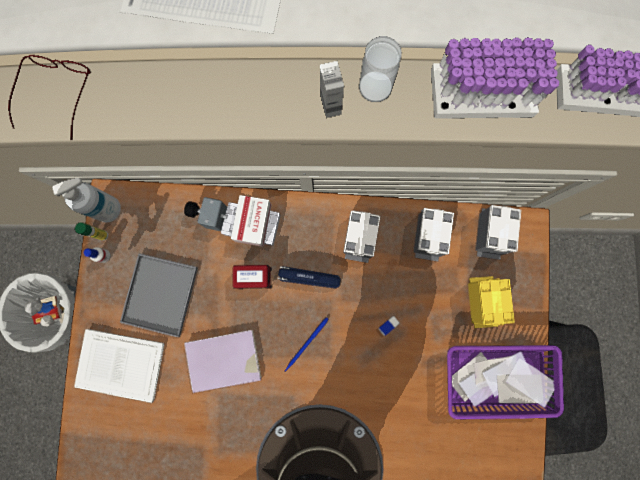

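View pics/side0.png

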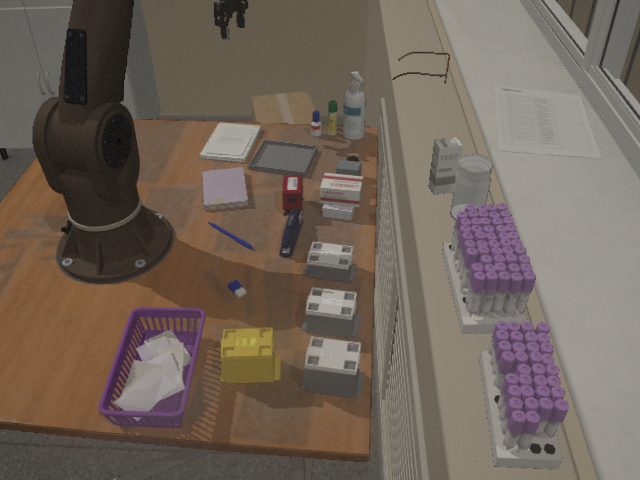

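Top view: the dock with the lancet box is at about (240,218) with the knob at (191,209). The tray is at (160,294), three white-lidded tubs at (362,234), (435,232) and (500,229), and the yellow decoy at (491,302). The side view shows the same three tubs, shortest nearest the dock. Next I'll enlarge both.

```bash
cat > h.py <<'E'
import numpy as np,cv2
from plant import robot
def cam(n):
    i=robot.camera_info(n); return np.array(i["intrinsics"]),i["k1"],np.array(i["cam_to_world"])
def ray(n,px):
    K,k,T=cam(n); d=np.array([k,0,0,0],float)
    u=cv2.undistortPoints(np.array(px,float).reshape(-1,1,2),K,d).reshape(-1,2)
    return T[:3,3],np.c_[u,np.ones(len(u))]@T[:3,:3].T
def onz(n,px,z):
    o,d=ray(n,px); return o+d*((z-o[2])/d[:,2])[:,None]
def proj(n,P):
    K,k,T=cam(n); Q=(np.array(P,float).reshape(-1,3)-T[:3,3])@T[:3,:3]
    return cv2.projectPoints(Q,np.zeros(3),np.zeros(3),K,np.array([k,0,0,0],float))[0].reshape(-1,2)
def tri(pt,ps):
    a,b=ray("top",[pt]);c,d=ray("side",[ps]);b=b[0];d=d[0]
    s=np.linalg.lstsq(np.c_[b,-d],c-a,rcond=None)[0]
    p,q=a+s[0]*b,c+s[1]*d; return (p+q)/2,np.linalg.norm(p-q)
def crop(n,x,y,w,h,s,name):
    f=robot.grab_frame(n)[:,:,::-1]; cv2.imwrite(f"pics/{name}.png",cv2.resize(f[y:y+h,x:x+w],None,fx=s,fy=s,interpolation=cv2.INTER_CUBIC)); return f
E
python3 - <<'E'
from h import *
crop("top",330,195,200,130,4,"tubs")
crop("top",110,180,200,150,4,"dock")
crop("side",280,140,100,260,2.3,"s1")
E
```

```text
(no output)
```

View pics/tubs.png

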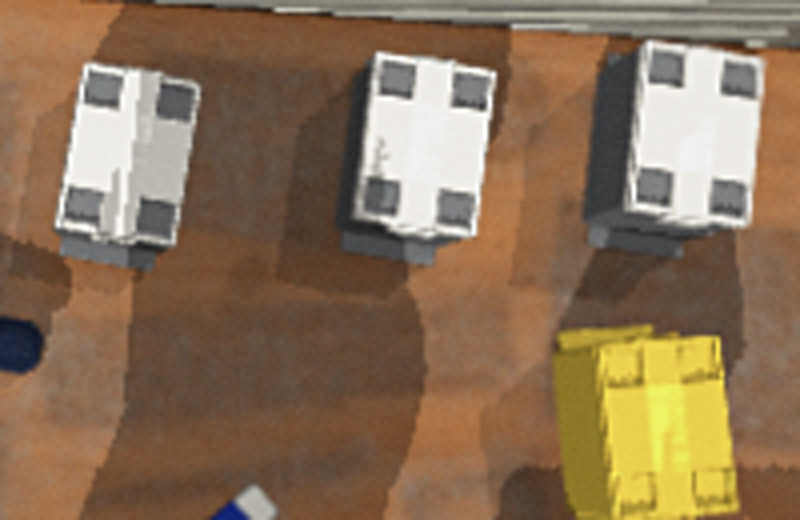

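View pics/dock.png

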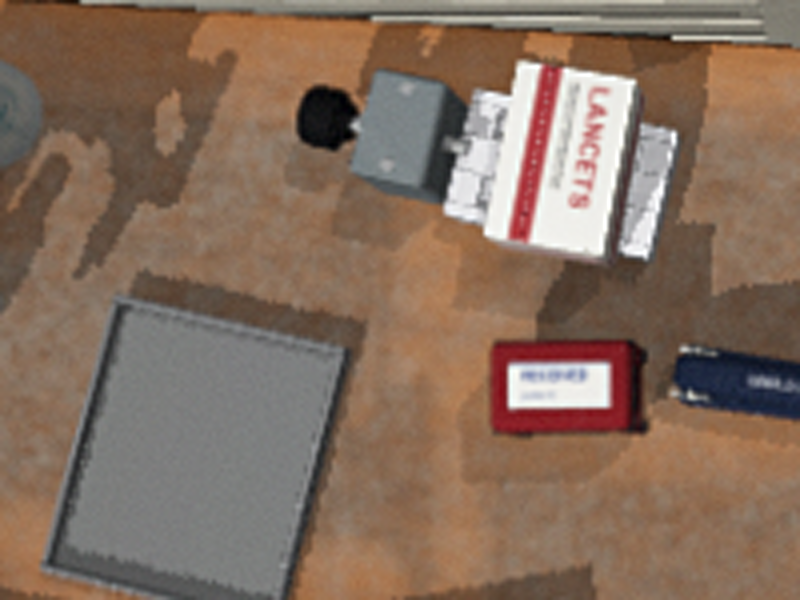

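View pics/s1.png

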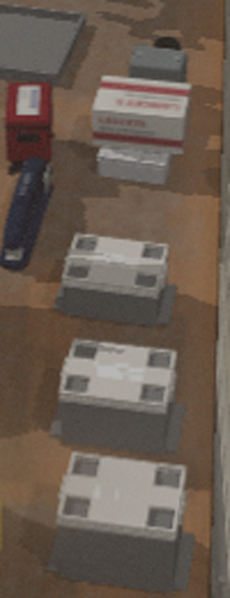

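Run:
```python
from h import *
T=[[(102,89),(175,100),(82,203),(155,216)],[(396,78),(470,90),(380,195),(455,209)],[(665,70),(741,79),(654,188),(727,198)]]
S=[[(86,242),(153,245),(76,274),(148,280)],[(84,350),(160,357),(74,384),(158,392)],[(85,465),(168,473),(76,507),(161,516)]]
for t,s in zip(T,S):
    t=np.array(t)/4+[330,195]; s=np.array(s)/2.3+[280,140]
    c,e=tri(t.mean(0),s.mean(0)); print("tri",c.round(1),e.round(1))
    h=min([80,66,52,40],key=lambda q:abs(q-2-c[2])); P=onz("top",t,h-2)[:,:2]; Q=onz("side",s,h-2)[:,:2]
    for X in(P,Q[[1,3,0,2]]):
        v=X[0]+X[1]-X[2]-X[3]; w=X[0]+X[2]-X[1]-X[3]
        print(h,X.mean(0).round(1),"len",np.linalg.norm(v)/2,np.linalg.norm(w)/2,"yawx",np.degrees(np.arctan2(v[1],v[0])).round(1),np.degrees(np.arctan2(w[1],w[0])).round(1)-90)
d=lambda l:np.array(l)/4+[110,180]
def rep(n,p,z): print(n,onz("top",d(p),z)[:,:2].round(1).tolist())
rep("lancet",[(518,62),(640,82),(612,262),(487,240)],71)
rep("plate",[(678,130),(648,258),(445,217),(475,90)],26)
rep("block",[(377,72),(466,94),(443,198),(352,174)],62)
rep("knob",[(325,117)],38.5)
rep("tray",[(116,298),(347,349),(43,568),(285,602)],14)
print(onz("top",[(100,180),(340,190),(545,205)],0).round(0)[:,:2], "wall top?",onz("top",[(20,170),(310,180),(615,175)],150).round(0)[:,:2])
```

```text
tri [477.8 -81.3  48.1] 2.4
52 [476.4 -81.3] len 59.625829758212525 37.195173547656836 yawx -10.0 -9.0
52 [478.9 -82.8] len 61.02759084595517 44.569070586879704 yawx -4.5 -7.900000000000006
tri [ 481.5 -228.2   62. ] 3.0
66 [ 479.9 -227.9] len 60.29200947112386 37.66915136874649 yawx -9.0 -9.5
66 [ 482.9 -229.5] len 63.53020543864625 37.90356312801984 yawx -6.3 -6.700000000000003
tri [ 485.  -360.    76.8] 3.2
80 [ 483.3 -359.8] len 60.052311517926 37.61977940451033 yawx -8.9 -6.700000000000003
80 [ 486.5 -360.3] len 60.239335314395035 38.96781333162603 yawx -6.2 -8.0
lancet [[547.0, 164.9], [537.0, 103.4], [446.5, 114.9], [457.0, 177.1]]
plate [[522.3, 88.8], [454.8, 102.8], [475.5, 209.4], [543.2, 196.3]]
block [[543.9, 238.7], [532.6, 192.6], [479.4, 202.1], [491.3, 248.9]]
knob [[525.7, 271.7]]
tray [[432.8, 387.6], [407.1, 261.5], [290.5, 418.6], [275.8, 288.5]]
[[ 600.  495.]
 [ 578.  -38.]
 [ 550. -487.]] wall top? [[ 578.  578.]
 [ 557.   21.]
 [ 575. -550.]]
```

The measurements fit: the tubs are C (52), B (66) and A (80), and D is absent. The dock is near (499.5, 150) with its x axis at about -101°, and the lancet box and tray sizes come out right. I'll check how close the back wall is, then start moving toward the box.

Run:
```python
from h import *
# panel top edge: top-view candidate rows at col ~255, side edge candidates near that y
for z in(0,50,100,150,200):
    print(z,"top",onz("top",[(250,178),(250,188)],z)[:,:2].round(0).tolist(),"side",onz("side",[(378,190),(385,190),(372,400)],z)[:,:2].round(0).tolist())
```

```text
0 top [[604.0, 158.0], [582.0, 157.0]] side [[592.0, 205.0], [609.0, 205.0], [553.0, -396.0]]
50 top [[589.0, 149.0], [568.0, 148.0]] side [[586.0, 136.0], [602.0, 136.0], [549.0, -431.0]]
100 top [[575.0, 140.0], [555.0, 139.0]] side [[579.0, 66.0], [594.0, 66.0], [545.0, -466.0]]
150 top [[560.0, 131.0], [541.0, 130.0]] side [[573.0, -3.0], [587.0, -3.0], [541.0, -501.0]]
200 top [[545.0, 122.0], [528.0, 121.0]] side [[567.0, -73.0], [580.0, -72.0], [537.0, -536.0]]
```

>>> play_rows(plan=[[[3.2, -5, 0], [0, 0, 1.2], 0], [[3.2, -5, 0], [0, 0, 1.2], 0], [[3.2, -5, 0], [0, 0, 1.2], 0], [[3.2, -5, 0], [0, 0, 1.2], 0], [[3.2, -5, 0], [0, 0, 1.2], 0]])

```text
time_s: 0.88
eef_pos: [366.8, 338.4, 212.0]
orientation: [180.0, 0.0, 166.8]
ft_force: [0.6, 0.3, -0.2]
width: 85.7
finger_force: 0.0
```

>>> play_rows(plan=[[[3.2, -5, 0], [0, 0, 1.2], 0], [[3.2, -5, 0], [0, 0, 1.2], 0], [[3.2, -5, 0], [0, 0, 1.2], 0], [[3.2, -5, 0], [0, 0, 1.2], 0], [[0, 0, 0], [0, 0, 0], 0]])

```text
time_s: 1.5
eef_pos: [496.2, 134.9, 212.0]
orientation: [-179.9, 0.1, 171.1]
ft_force: [-1.1, 0.5, -0.3]
width: 85.3
finger_force: 0.0
```

>>> play_rows(plan=[[[0.3, 0, -5], [0, 0, 0], 0], [[0, 0, -5], [0, 0, 0], 0], [[0, 0, -2], [0, 0, 0], 0], [[0, 0, 0], [0, 0, 0], 0], [[0, 0, 0], [0, 0, 0], 0]])

```text
time_s: 2.12
eef_pos: [497.5, 140.8, 92.8]
orientation: [180.0, 0.1, 171.6]
ft_force: [-0.4, -0.7, 0.0]
width: 85.4
finger_force: 0.0
```

Run:
```python
from h import *
crop("side",290,120,100,110,5,"s2")
o=robot.get_obs();print(o["eef_pos"],o["orientation"])
```

```text
[497.70733513 140.81905916  93.03543339] [1.79928880e+02 9.52548805e-02 1.71581225e+02]
```

View pics/s2.png

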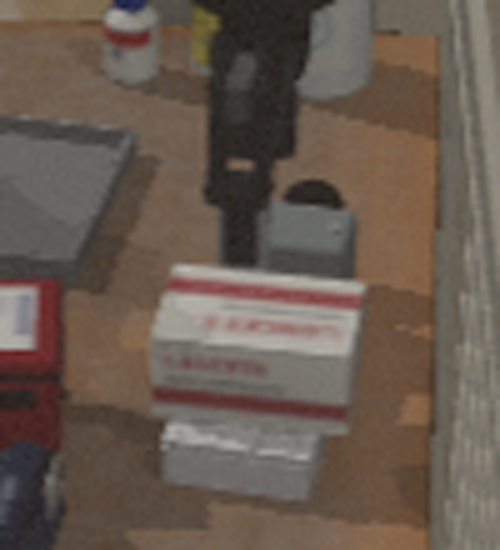

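The gripper shows at crop (240,230), which looks behind and left of the box. I'll project the expected positions to check this.

Run:
```python
from h import *
for p in[(497,140,93),(491,183,95),(503,98,95),(497,140,71),(499,150,26)]: print(p,proj("side",p).round(1), proj("top",p).round(1))
crop("top",110,150,200,150,4,"t2")
```

```text
(497, 140, 93) [[339.5 172.9]] [[249.2 218. ]]
(491, 183, 95) [[336.9 161.6]] [[226.8 220.7]]
(503, 98, 95) [[342.3 183. ]] [[270.8 214.8]]
(497, 140, 71) [[339.4 181. ]] [[251.1 220.1]]
(499, 150, 26) [[339.9 194.4]] [[250.  223.3]]
```

View pics/t2.png

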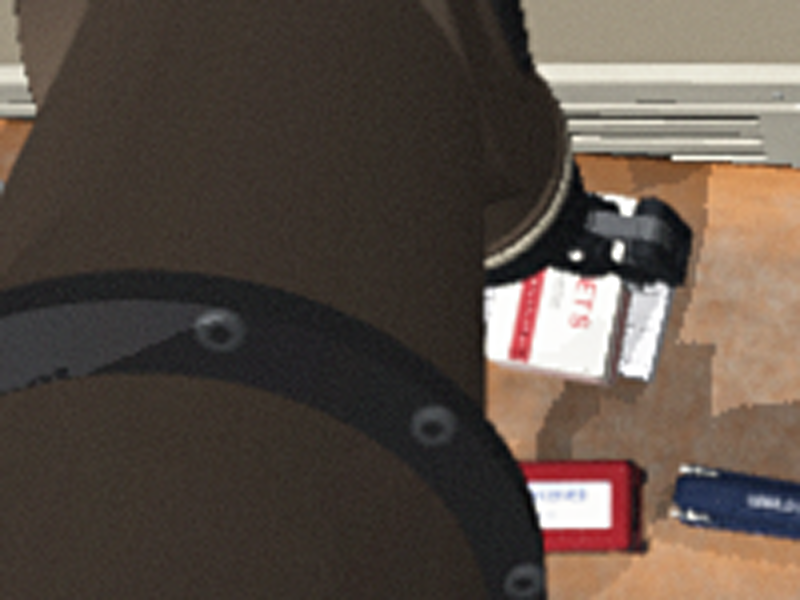

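Run:
```python
from h import *
for z in(80,95,110,130,150): print(z,"topR",onz("top",[(110+690/4,150+225/4),(110+685/4,150+280/4)],z)[:,:2].round(0).tolist(),"side tip",onz("side",[(338,173),(338,161)],z)[:,:2].round(0).tolist())
for z in(95,110,125): print(z,proj("side",[(491,97,z),(503,183,z)]).round(1).tolist())
f=robot.grab_frame("side")[:,:,::-1]
cv2.imwrite("pics/s3.png",cv2.convertScaleAbs(cv2.resize(f[90:190,300:390],None,fx=6,fy=6,interpolation=cv2.INTER_CUBIC),alpha=2.2,beta=20))
```

```text
80 topR [[523.0, 77.0], [496.0, 79.0]] side tip [[494.0, 159.0], [494.0, 209.0]]
95 topR [[520.0, 76.0], [493.0, 78.0]] side tip [[494.0, 137.0], [494.0, 186.0]]
110 topR [[517.0, 74.0], [490.0, 76.0]] side tip [[493.0, 115.0], [493.0, 163.0]]
130 topR [[512.0, 72.0], [486.0, 74.0]] side tip [[493.0, 85.0], [493.0, 132.0]]
150 topR [[508.0, 70.0], [482.0, 72.0]] side tip [[493.0, 56.0], [493.0, 101.0]]
95 [[336.8, 183.2], [342.1, 161.7]]
110 [[336.9, 177.6], [342.2, 156.2]]
125 [[337.0, 171.8], [342.3, 150.6]]
```

View pics/s3.png

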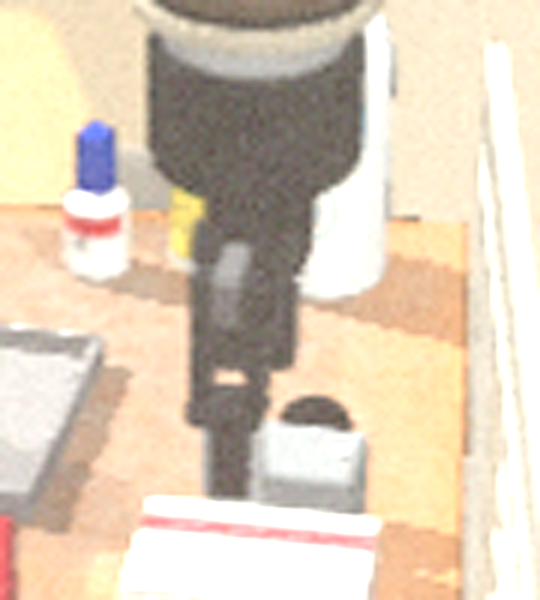

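Run:
```python
from h import *
a=cv2.imread("pics/side0.png").astype(int); b=robot.grab_frame("side")[:,:,::-1].astype(int)
d=np.abs(a-b).sum(2)
for y in range(168,196): print(y,"".join("#" if v>60 else "+" if v>30 else "." for v in d[y,318:365]))
print(b[176:186,338].tolist(),a[176:186,338].tolist())
```

```text
168 ................#########+.....................
169 +...............#######........................
170 ++..............#######.++.....................
171 ...+............#######.++.....................
172 ................#######.+......................
173 .......................++......................
174 +......+...........+...........................
175 ..+............................................
176 ...............................................
177 ...+.+++.......................................
178 ..+..++........................................
179 +....++........................................
180 .+...++........................................
181 ....+++........................................
182 .....++++......................................
183 ....+++++++....................................
184 ....+++++++....................................
185 ...++++++++++..................................
186 ...+++++++++++.................................
187 ..++++++++++++.................................
188 ..........+....................................
189 ...+...........................................
190 ...............................................
191 ...............................................
192 ...............................................
193 ...............................................
194 ...............................................
195 ...............................................
[[139, 144, 165], [81, 81, 139], [85, 86, 141], [104, 106, 147], [154, 162, 166], [142, 148, 151], [157, 165, 168], [148, 154, 166], [139, 144, 164], [136, 141, 164]] [[136, 140, 160], [80, 80, 137], [80, 81, 135], [100, 103, 143], [153, 160, 164], [141, 147, 150], [156, 163, 167], [147, 153, 166], [136, 144, 161], [132, 138, 160]]
```

Run:
```python
from h import *
j=np.array([0.33,0.944,0])
for z in(-25,0,25,40): print(z,proj("side",[np.array([205.9,589.6,211.1+z])+s*j*48 for s in(-1,0,1)]).round(1).tolist())
a=cv2.imread("pics/side0.png")
g=a.max(2)
for y in range(0,46): print(y,"".join("#" if v<45 else "." for v in g[y,205:260]))
```

```text
-25 [[225.8, 59.0], [233.9, 52.1], [241.7, 45.6]]
0 [[224.9, 50.2], [233.1, 43.5], [241.0, 37.1]]
25 [[224.0, 41.3], [232.3, 34.7], [240.2, 28.4]]
40 [[223.4, 35.9], [231.8, 29.4], [239.8, 23.1]]
0 ...............###########################.............
1 ....................################...###.............
2 ...................##################...###............
3 .........##....#######################..###............
4 .........##....############################............
5 .........##...#############################............
6 .........###.##############################............
7 .........###..#############################............
8 .........##...###########################..............
9 .........###..##########################...............
10 .........###############################...............
11 .........####################...########...............
12 .........##########..#######.....#######...............
13 .........##########..######......#####.................
14 .........##################.....#####..................
15 .........#################
[... 1099 characters left out ...]
............#####..................................
35 .................####..................................
36 .................#####.................................
37 .................####..................................
38 .......................................................
39 .......................................................
40 .......................................................
41 .......................................................
42 .......................................................
43 .......................................................
44 .......................................................
45 .......................................................
```

Run:
```python
from h import *
a=cv2.imread("pics/side0.png").astype(int); b=robot.grab_frame("side")[:,:,::-1].astype(int)
d=np.abs(a-b).sum(2)
for y in range(14,62): print(y,"".join("#" if v>60 else "+" if v>25 else "." for v in d[y,205:260]))
```

```text
14 ........+##################+...########+...............
15 ........+###################...########+...............
16 ........+###################...########+...............
17 ........+####.+#####+######+...########+...............
18 .........+###+######+#####.....#########...............
19 .........+###############......#########+..............
20 .........+###############......#########+..............
21 .........+##############+......#########...............
22 .........+##############+......#########...............
23 .........+##############........########...............
24 .........+##############........########...............
25 ..........+############+........########+..............
26 ............++########+.........########+..............
27 ...............#######+...........#####+...............
28 ...............#######+#+..............................
29 ...............#######+#+..............................
30 ...............+######+#+..............................
31 ...............#######+#+..............................
32 ...............#######+#+..........
[... 1031 characters left out ...]
...................................................
51 .......................................................
52 .......................................................
53 .......................................................
54 .......................................................
55 .......................................................
56 .......................................................
57 .......................................................
58 .......................................................
59 .......................................................
60 .......................................................
61 .......................................................
```

The open fingertips appear about 30 mm above where the spec puts them. Shutting the jaws in the air will show where the tips sit relative to the TCP.

>>> play_rows(plan=[[[0, 0, 3], [0, 0, 0], 1], [[0, 0, 0], [0, 0, 0], 1], [[0, 0, 0], [0, 0, 0], 1], [[0, 0, 0], [0, 0, 0], 1], [[0, 0, 0], [0, 0, 0], 1]])

```text
time_s: 3.0
eef_pos: [496.7, 139.9, 121.3]
orientation: [-180.0, -0.0, 171.6]
ft_force: [0.5, 0.6, -0.6]
width: 0.0
finger_force: 0.0
```

Run:
```python
from h import *
a=cv2.imread("pics/side0.png").astype(int); b=robot.grab_frame("side")[:,:,::-1].astype(int)
o=robot.get_obs();p=o["eef_pos"];print(p,o["width"])
d=np.abs(a-b).sum(2)
for y in range(135,186): print(y,"".join("#" if v>60 else "+" if v>30 else "." for v in d[y,318:365]))
for z in(-11,0,11,25): print(z,proj("side",p+[0,0,z]).round(1))
```

```text
[496.71394653 139.98978462 121.39719554] -0.07694081348878815
135 .............+####++++#++#####+................
136 .............+#####+###########................
137 ..............+################................
138 ..............+###############+................
139 ..............+###############.................
140 ...............###############.................
141 ...............+##############..+#.............
142 ...............##############....++##+.........
143 ...............+#############...+######+#......
144 ...............+#############+.+#############..
145 ...++###+#+.......+#########+.+++###+#+########
146 ......+#######.....########++..+#+###+#####+###
147 ......##+#####+#+..#######+...#######+++#######
148 .......+##########++######.+.+#####+##+########
149 ............++##+#++######.+.+#####+#+########+
150 ...............+##++######.+.++#+#####+#######+
151 ...................+######.+.+##+##############
152 ...................#######.+.+#####++##########
153 ....................######.+............+######
154 .................++.######.+............+#####
[... 989 characters left out ...]

174 ......+++++.+++................................
175 ........++++++.................................
176 ...............................................
177 ...............................................
178 ...............................................
179 ...............................................
180 ...............................................
181 ...............................................
182 ...............................................
183 ...............................................
184 ...............................................
185 ...............................................
-11 [[339.5 166.5]]
0 [[339.6 162.3]]
11 [[339.6 158.1]]
25 [[339.7 152.8]]
```

>>> play_rows(plan=[[[0, 0, -3], [0, 0, 0], 1], [[0, 0, -0.6], [0, 0, 0], 1], [[0, 0, 0], [0, 0, 0], 1], [[0, 0, -0.4], [0, 0, 0], 1], [[0, 0, 0], [0, 0, 0], 1]])

```text
time_s: 3.68
eef_pos: [497.2, 140.1, 82.1]
orientation: [180.0, 0.0, 171.6]
ft_force: [0.0, 0.2, 0.5]
width: -0.0
finger_force: 0.0
```

>>> play_rows(plan=[[[0, 0, -0.2], [0, 0, 0], 1], [[0, 0, -0.1], [0, 0, 0], 1], [[0, 0, 0], [0, 0, 0], 1]])

```text
time_s: 4.05
eef_pos: [496.9, 140.1, 78.8]
orientation: [-180.0, -0.0, 171.6]
ft_force: [-0.1, -0.2, 0.2]
width: -0.1
finger_force: 0.0
```

>>> play_rows(plan=[[[0, 0, -0.3], [0, 0, 0], 1], [[0, 0, -0.3], [0, 0, 0], 1], [[0, 0, 0], [0, 0, 0], 1]])

```text
time_s: 4.42
eef_pos: [496.8, 140.0, 72.5]
orientation: [-180.0, -0.0, 171.6]
ft_force: [0.6, -0.5, 0.8]
width: 0.1
finger_force: 0.0
```

>>> play_rows(plan=[[[0, 0, -0.4], [0, 0, 0], 1], [[0, 0, -0.4], [0, 0, 0], 1], [[0, 0, 0], [0, 0, 0], 1]])

```text
time_s: 4.8
eef_pos: [496.7, 140.0, 64.4]
orientation: [-180.0, -0.0, 171.6]
ft_force: [-0.9, 0.1, 0.1]
width: -0.3
finger_force: 0.0
```

>>> play_rows(plan=[[[0, 0, -0.3], [0, 0, 0], 1], [[0, 0, -0.3], [0, 0, 0], 1], [[0, 0, 0], [0, 0, 0], 1]])

```text
time_s: 5.18
eef_pos: [496.8, 140.0, 58.6]
orientation: [-180.0, -0.0, 171.6]
ft_force: [-0.0, -0.0, 0.4]
width: -0.0
finger_force: 0.0
```

>>> play_rows(plan=[[[0, 0, -0.2], [0, 0, 0], 1], [[0, 0, 0], [0, 0, 0], 1]])

```text
time_s: 5.42
eef_pos: [496.9, 140.1, 56.7]
orientation: [-180.0, -0.0, 171.6]
ft_force: [-0.7, -0.4, 0.1]
width: -0.2
finger_force: 0.0
```

>>> play_rows(plan=[[[0, 0, -0.2], [0, 0, 0], 1], [[0, 0, 0], [0, 0, 0], 1]])

```text
time_s: 5.68
eef_pos: [496.9, 140.1, 54.7]
orientation: [-180.0, -0.0, 171.6]
ft_force: [0.2, 0.0, 0.5]
width: 0.1
finger_force: 0.0
```

>>> play_rows(plan=[[[0, 0, -0.2], [0, 0, 0], 1], [[0, 0, 0], [0, 0, 0], 1]])

```text
time_s: 5.92
eef_pos: [496.9, 140.1, 52.7]
orientation: [-180.0, -0.0, 171.6]
ft_force: [-0.5, 0.8, -0.7]
width: 0.1
finger_force: 0.0
```

>>> play_rows(plan=[[[0, 0, -0.2], [0, 0, 0], 1], [[0, 0, 0], [0, 0, 0], 1]])

```text
time_s: 6.18
eef_pos: [497.1, 140.2, 51.6]
orientation: [180.0, 0.0, 171.6]
ft_force: [-3.1, -1.7, 12.1]
width: -0.1
finger_force: 6.1
```

Run:
```python
from h import *
a=cv2.imread("pics/side0.png").astype(int); b=robot.grab_frame("side")[:,:,::-1].astype(int)
o=robot.get_obs();p=o["eef_pos"];print(p,o["ft_force"])
d=np.abs(a-b).sum(2)
for y in range(155,195): print(y,"".join("#" if v>60 else "+" if v>30 else "." for v in d[y,318:365]))
for z in(0,16,20): print(z,proj("side",p+[0,-8,z]).round(1))
```

```text
[497.12771084 140.12751186  51.59781099] [-3.99561988 -1.57124479 12.4753832 ]
155 ..............+####.+.+#########+........+###+#
156 ..............+#####+++########+.....++####+###
157 ..............+#####++########........++#######
158 ..............+####+#########+..........#######
159 ..............+######+#######...........#######
160 ..............######+#########...........######
161 .............+################+...............+
162 .............######+##########+................
163 .............+################+................
164 .............+################+................
165 .............+###############+.................
166 ..............###############..................
167 ..............+##############+.................
168 ..............+##############+.................
169 ...............+############+..................
170 ...............#############...................
171 ...............+###########+...................
172 .................+.+#######....................
173 ........++.........#######.....................
174 ......++++.++++++##########+.
[... 414 characters left out ...]
###########...+#+...
183 ..+.+++++++++++++++########################+...
184 ...+++++++++.++++...+######################+...
185 ++.+++++++++++.++.....+###################+....
186 ++++++++++++...........+##################+....
187 +..++++++++...............+###############+....
188 .............................+#############....
189 ...............................+##########.....
190 ....................................+####+.....
191 ...............................................
192 ...............................................
193 ...............................................
194 ...............................................
0 [[339.3 189.9]]
16 [[339.4 184.2]]
20 [[339.4 182.7]]
```

Contact with the box top came at TCP z of about 52, so the fingertips are really about 19 mm behind the reported TCP when shut. The effective tool is 30 mm shorter than stated, matching the images. I'll lower all grasp heights by 30 mm and grip the box.

>>> play_rows(plan=[[[0, 0, 3.5], [0, 0, 0], 0], [[0, 0, 0], [0, 0, 0], 0], [[0, 0, 0], [0, 0, 0], 0], [[0, 0, 0], [0, 0, 0], 0], [[0, 0, 0], [0, 0, 0], 0]], squeeze=40)

```text
time_s: 6.85
eef_pos: [496.5, 140.0, 85.2]
orientation: [-180.0, -0.1, 171.6]
ft_force: [-0.3, -0.3, 0.2]
width: 85.5
finger_force: 0.0
```

>>> play_rows(plan=[[[0, 0, -3.4], [0, 0, 0], 0], [[0, 0, -3.4], [0, 0, 0], 0], [[0, 0, 0], [0, 0, 0], 0]])

```text
time_s: 7.22
eef_pos: [494.9, 139.3, 15.8]
orientation: [-179.8, -0.3, 171.6]
ft_force: [0.4, 0.1, -0.3]
width: 85.5
finger_force: 0.0
```

>>> play_rows(plan=[[[0, 0, 0], [0, 0, 0], 1], [[0, 0, 0], [0, 0, 0], 1], [[0, 0, 0], [0, 0, 0], 1], [[0, 0, 0], [0, 0, 0], 1], [[0, 0, 0], [0, 0, 0], 1]])

```text
time_s: 7.85
eef_pos: [498.0, 140.5, 19.2]
orientation: [179.9, 0.1, 171.6]
ft_force: [-1.5, -0.7, 7.7]
width: 59.0
finger_force: 44.1
```

>>> play_rows(plan=[[[0, 0, 3], [0, 0, 0], 1], [[0, 0, 5], [0, 0, 0], 1], [[-3, 4, 2], [0, 0, -0.9], 1], [[-3, 4, 0], [0, 0, -0.9], 1], [[-3, 4, 0], [0, 0, -0.9], 1]])

```text
time_s: 8.48
eef_pos: [406.4, 261.4, 118.9]
orientation: [179.9, 0.1, 168.8]
ft_force: [2.1, 1.0, -0.4]
width: 59.6
finger_force: 44.0
```

>>> play_rows(plan=[[[-3, 4, 0], [0, 0, -0.9], 1], [[-3, 4, 0], [0, 0, -0.9], 1], [[0, 0, 0], [0, 0, 0], 1], [[0, 0, -5], [0, 0, 0], 1], [[0, 0, -5], [0, 0, 0], 1]])

```text
time_s: 9.1
eef_pos: [348.1, 340.4, 17.8]
orientation: [179.8, 0.1, 167.0]
ft_force: [0.2, 0.1, -0.7]
width: 59.0
finger_force: 44.0
```

>>> play_rows(plan=[[[0, 0, 0], [0, 0, 0], 1], [[0, 0, -1.5], [0, 0, 0], 1], [[0, 0, 0], [0, 0, 0], 1], [[0, 0, -0.6], [0, 0, 0], 1], [[0, 0, 0], [0, 0, 0], 1]])

```text
time_s: 9.72
eef_pos: [347.3, 340.5, -2.7]
orientation: [179.9, 0.0, 167.1]
ft_force: [0.3, -0.7, -1.2]
width: 59.3
finger_force: 44.5
```

>>> play_rows(plan=[[[0, 0, -0.2], [0, 0, 0], 1], [[0, 0, 0], [0, 0, 0], 0], [[0, 0, 0], [0, 0, 0], 0], [[0, 0, 0], [0, 0, 0], 0], [[0, 0, 0], [0, 0, 0], 0]])

```text
time_s: 10.35
eef_pos: [346.9, 340.0, -5.3]
orientation: [-180.0, -0.0, 167.1]
ft_force: [0.4, -0.1, 1.0]
width: 85.6
finger_force: 0.0
```

>>> play_rows(plan=[[[0, 0, 4], [0, 0, 0], 0], [[0, 0, 6], [0, 0, 0], 0], [[2.2, -0.9, 5], [0, 0, -9.8], 0.3], [[2.2, -0.9, 0], [0, 0, -9.8], 0.3], [[2.2, -0.9, 0], [0, 0, -9.8], 0.3]])

```text
time_s: 10.98
eef_pos: [413.8, 313.1, 145.7]
orientation: [179.9, -0.0, 137.4]
ft_force: [-1.1, 0.1, -0.7]
width: 59.6
finger_force: 0.0
```

>>> play_rows(plan=[[[2.2, -0.9, 0], [0, 0, -9.8], 0.3], [[2.2, -0.9, 0], [0, 0, -9.8], 0.3], [[2.2, -0.9, 0], [0, 0, -9.8], 0.3], [[2.2, -0.9, 0], [0, 0, -9.8], 0.3], [[2.2, -0.9, 0], [0, 0, -9.8], 0.3]])

```text
time_s: 11.6
eef_pos: [523.5, 267.8, 144.6]
orientation: [-180.0, 0.0, 88.3]
ft_force: [-1.0, -0.7, -0.5]
width: 60.0
finger_force: 0.0
```

>>> play_rows(plan=[[[0, 0, 0], [0, 0, -9.8], 0.3], [[0, 0, 0], [0, 0, 0], 0.3], [[0, 0, 0], [0, 0, 0], 0.3]])

```text
time_s: 11.98
eef_pos: [522.5, 268.3, 144.6]
orientation: [-180.0, 0.0, 79.1]
ft_force: [0.2, 0.0, 0.3]
width: 59.6
finger_force: 0.0
```

Run:
```python
from h import *
robot.grab_frame("top")
o=robot.get_obs();p=o["eef_pos"];print(p,o["orientation"],o["width"])
f=crop("side",230,100,160,120,4.5,"s4")
```

```text
[522.58670182 268.37630615 144.75891997] [-1.79981710e+02 -8.56414600e-05  7.90722679e+01] 60.04912235089545
```

View pics/s4.png

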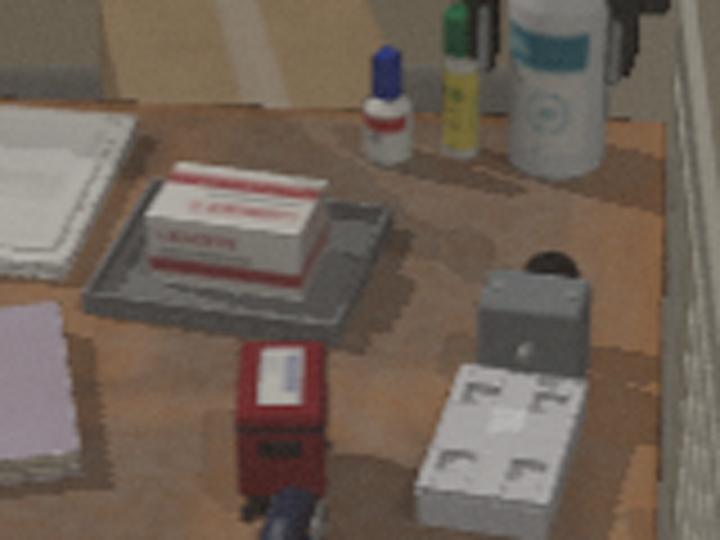

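The carton stands upright in the tray, at crop (237,230). The dock is clear, with recesses at crop (484,392), (552,400), (460,462) and (528,470), and the knob sits behind the block at (551,265). Next I'll pinch the knob and refine the dock pose.

>>> play_rows(plan=[[[0.2, 0.2, -5], [0, 0, 0], 0.3], [[0, 0, -5], [0, 0, 0], 0.3], [[0, 0, -3.4], [0, 0, 0], 0.3], [[0, 0, -1], [0, 0, 0], 0.3], [[0, 0, 0], [0, 0, 0], 0.3]], squeeze=80)

```text
time_s: 12.7
eef_pos: [525.1, 270.1, 1.1]
orientation: [-180.0, 0.0, 78.9]
ft_force: [0.3, 0.0, -0.3]
width: 59.9
finger_force: 0.0
```

>>> play_rows(plan=[[[0, 0, 0], [0, 0, 0], 1], [[0, 0, 0], [0, 0, 0], 1], [[0, 0, 0], [0, 0, 0], 1], [[0, 0, 0], [0, 0, 0], 1], [[0, 0, 0], [0, 0, 0], 1]])

```text
time_s: 13.32
eef_pos: [525.3, 270.8, 2.7]
orientation: [180.0, -0.1, 78.9]
ft_force: [-3.2, -0.5, 10.3]
width: 29.1
finger_force: 78.1
```

Run:
```python
from h import *
s=np.array([(552,400),(528,470),(484,392),(460,462)])/4.5+[230,100]
X=onz("side",s,24)[:,:2]; v=X[1]+X[3]-X[0]-X[2]; w=X[0]+X[1]-X[2]-X[3]
print(X.mean(0).round(1),np.linalg.norm(v)/2,np.linalg.norm(w)/2,np.degrees([np.arctan2(v[1],v[0]),np.arctan2(w[1],w[0])]))
```

```text
[505.  147.8] 62.60921670685959 35.73103844889999 [-101.72484254  -10.28292086]
```

>>> play_rows(plan=[[[0.1, 0.5, 0], [0, 0, 0], 1], [[0.1, 0.5, 0], [0, 0, 0], 1], [[0.1, 0.5, 0], [0, 0, 0], 1], [[0.1, 0.5, 0], [0, 0, 0], 1], [[0.1, 0.5, 0], [0, 0, 0], 1]])

```text
time_s: 13.95
eef_pos: [530.2, 294.5, 2.6]
orientation: [180.0, 0.0, 78.9]
ft_force: [-7.0, -14.2, 17.0]
width: 29.2
finger_force: 79.7
```

>>> play_rows(plan=[[[0, 0.1, 0], [0, 0, 0], 1], [[0, 0, 0], [0, 0, 0], 1], [[0, 0, 0], [0, 0, 0], 1]])

```text
time_s: 14.32
eef_pos: [530.2, 294.4, 2.7]
orientation: [180.0, 0.0, 78.8]
ft_force: [-4.6, -6.5, 12.8]
width: 29.1
finger_force: 79.3
```

>>> play_rows(plan=[[[0, 0, 0], [0, 0, 0], 0.3], [[0, 0, 0], [0, 0, 0], 0.3], [[0, 0, 0], [0, 0, 0], 0.3], [[0, 0, 6], [0, 0, 0], 0.3], [[0, 0, 6], [0, 0, 0], 0.3]])

```text
time_s: 14.95
eef_pos: [529.5, 295.9, 121.7]
orientation: [-180.0, 0.1, 78.9]
ft_force: [0.9, 1.5, 0.5]
width: 59.5
finger_force: 0.0
```

>>> play_rows(plan=[[[-0.4, -6, 4], [0, 0, -8], 0.3], [[-0.4, -6, 0], [0, 0, -8], 0.3], [[-0.4, -6, 0], [0, 0, -8], 0.2], [[-0.4, -6, 0], [0, 0, -8], 0], [[-0.4, -6, 0], [0, 0, -8], 0]])

```text
time_s: 15.58
eef_pos: [510.3, 2.7, 155.7]
orientation: [180.0, -0.1, 38.6]
ft_force: [0.8, -0.1, -1.0]
width: 85.1
finger_force: 0.0
```

>>> play_rows(plan=[[[-0.4, -6, 0], [0, 0, -8], 0], [[-0.4, -6, 0], [0, 0, -8], 0], [[-0.4, -6, 0], [0, 0, -8], 0], [[-0.4, -6, 0], [0, 0, -8], 0], [[-0.4, -6, 0], [0, 0, -8], 0]])

```text
time_s: 16.2
eef_pos: [490.6, -297.4, 155.5]
orientation: [-180.0, -0.0, -1.4]
ft_force: [0.9, -0.0, -0.5]
width: 85.5
finger_force: 0.0
```

>>> play_rows(plan=[[[-0.4, -5.4, 0], [0, 0, -6.8], 0], [[0, 0, 0], [0, 0, 0], 0], [[0, 0, 0], [0, 0, 0], 0]])

```text
time_s: 16.58
eef_pos: [486.5, -349.5, 155.1]
orientation: [-180.0, 0.0, -7.9]
ft_force: [-0.2, 0.6, -0.2]
width: 85.2
finger_force: 0.0
```

Run:
```python
from h import *
o=robot.get_obs();print(o["eef_pos"],o["orientation"],o["width"])
crop("top",170,185,110,70,6,"t5")
```

```text
[ 486.49032502 -349.5061516   155.08980873] [-1.79968032e+02  3.02841068e-02 -7.92791575e+00] 85.22249932028478
```

View pics/t5.png

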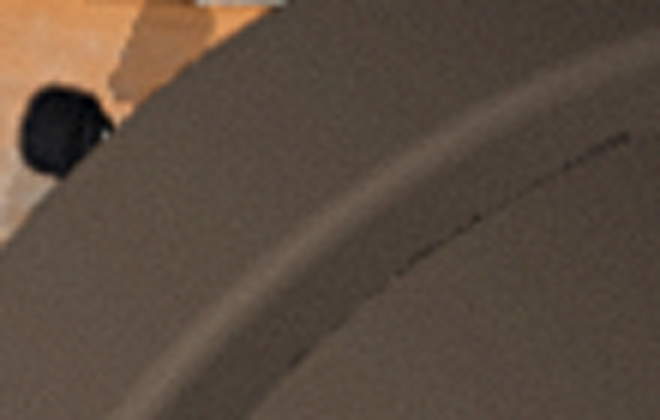

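The knob is out, having moved from column 191 to 180. Now I'll pick up tub A.

>>> play_rows(plan=[[[-0.2, -1, -5], [0, 0, 0], 0], [[0, 0, -5], [0, 0, 0], 0], [[0, 0, -4.3], [0, 0, 0], 0], [[0, 0, 0], [0, 0, 0], 0], [[0, 0, 0], [0, 0, 0], 0]], squeeze=60)

```text
time_s: 17.25
eef_pos: [485.5, -359.8, 14.0]
orientation: [180.0, -0.1, -7.9]
ft_force: [0.4, -0.6, 1.2]
width: 85.4
finger_force: 0.0
```

>>> play_rows(plan=[[[0, 0, 0], [0, 0, 0], 1], [[0, 0, 0], [0, 0, 0], 1], [[0, 0, 0], [0, 0, 0], 1], [[0, 0, 0], [0, 0, 0], 1], [[0, 0, 0], [0, 0, 0], 1]])

```text
time_s: 17.88
eef_pos: [485.6, -360.3, 14.3]
orientation: [180.0, -0.2, -7.9]
ft_force: [-0.6, 2.3, 9.4]
width: 59.7
finger_force: 62.7
```

>>> play_rows(plan=[[[0, 0, 5], [0, 0, 0], 1], [[0, 0, 5.5], [0, 0, 0], 1], [[0.2, 5.1, 0], [0, 0, 8.7], 1], [[0.2, 5.1, 0], [0, 0, 8.7], 1], [[0.2, 5.1, 0], [0, 0, 8.7], 1]])

```text
time_s: 18.5
eef_pos: [490.1, -204.9, 117.8]
orientation: [-180.0, -0.0, 18.4]
ft_force: [0.4, 0.9, -5.3]
width: 59.1
finger_force: 70.5
```

>>> play_rows(plan=[[[0.2, 5.1, 0], [0, 0, 8.7], 1], [[0.2, 5.1, 0], [0, 0, 8.7], 1], [[0.2, 5.1, 0], [0, 0, 8.7], 1], [[0.2, 5.1, 0], [0, 0, 8.7], 1], [[0.2, 5.1, 0], [0, 0, 8.7], 1]])

```text
time_s: 19.12
eef_pos: [500.0, 49.8, 117.9]
orientation: [180.0, -0.0, 61.9]
ft_force: [0.1, -0.5, -5.8]
width: 59.5
finger_force: 70.5
```

>>> play_rows(plan=[[[0, 5.1, 0], [0, 0, 8.7], 1], [[0, 5.1, 0], [0, 0, 8.3], 1], [[0, 0, 0], [0, 0, 0], 1], [[0, 0, 0], [0, 0, 0], 1]])

```text
time_s: 19.62
eef_pos: [500.1, 149.5, 117.6]
orientation: [-180.0, 0.0, 78.6]
ft_force: [0.4, -0.2, -6.0]
width: 59.2
finger_force: 70.3
```

>>> play_rows(plan=[[[0.1, 0, -5], [0, 0, 0], 1], [[0, 0, -2.3], [0, 0, 0], 1], [[0, 0, 0], [0, 0, 0], 1], [[0, 0, 0], [0, 0, 0], 1]])

```text
time_s: 20.12
eef_pos: [502.4, 149.3, 45.5]
orientation: [179.9, -0.0, 78.5]
ft_force: [0.5, 0.7, -6.1]
width: 59.2
finger_force: 69.8
```

Run:
```python
from h import *
o=robot.get_obs();print(o["eef_pos"],o["orientation"],o["width"])
f=robot.grab_frame("side")[:,:,::-1]
cv2.imwrite("pics/s6.png",cv2.convertScaleAbs(cv2.resize(f[120:225,290:400],None,fx=5.5,fy=5.5,interpolation=cv2.INTER_CUBIC),alpha=1.5,beta=10))
```

```text
[502.37902495 149.28663072  45.47701476] [ 1.79924113e+02 -1.54087234e-02  7.85487487e+01] 59.23421402578594
```

View pics/s6.png

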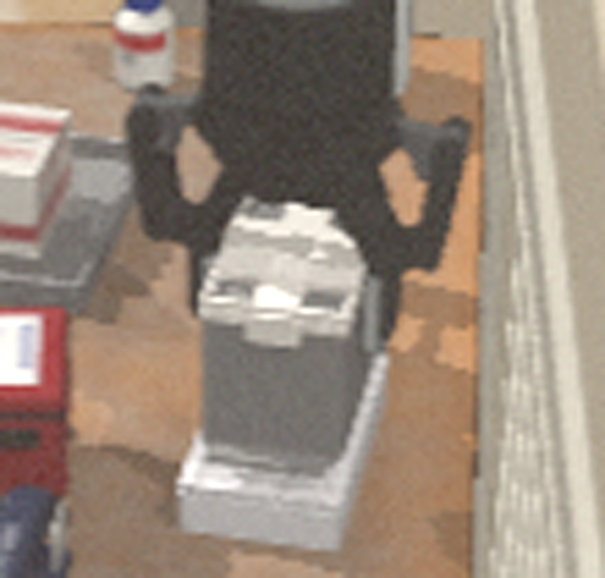

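Run:
```python
from h import *
c=lambda l:np.array(l)/5.5+[290,120]
f=onz("side",c([(180,487),(343,511)]),26)[:,:2]; t=onz("side",c([(203,300),(353,325)]),111.5)[:,:2]
print(f.round(1).tolist(),t.round(1).tolist())
a=np.radians(-101.3);u=np.array([np.cos(a),np.sin(a)])
print("dock c",(f.mean(0)-55*u).round(1),"tub c",(t.mean(0)-42*u).round(1))
# predicted pixels
D=np.array([501.5,149.5]);v=np.array([-u[1],u[0]])
print(((proj("side",[np.r_[D+55*u+s*34*v,26] for s in(1,-1)])-[290,120])*5.5).round(0).tolist(),((proj("side",[np.r_[D+[.9,-.2]+42*u+s*30*v,111.5] for s in(1,-1)])-[290,120])*5.5).round(0).tolist())
```

```text
[[460.0, 95.1], [526.8, 80.2]] [[469.1, 106.0], [528.4, 89.6]]
dock c [504.2 141.6] tub c [507. 139.]
[[336.0, 498.0], [174.0, 476.0]] [[340.0, 307.0], [192.0, 289.0]]
```

>>> play_rows(plan=[[[-0.1, 0.1, 0], [0, 0, 0], 1], [[0, 0, -0.4], [0, 0, 0], 1], [[0, 0, -0.3], [0, 0, 0], 1], [[0, 0, 0], [0, 0, 0], 1]])

```text
time_s: 20.68
eef_pos: [500.3, 151.1, 37.2]
orientation: [-180.0, 0.0, 78.7]
ft_force: [0.4, 0.7, -5.9]
width: 59.3
finger_force: 69.9
```

>>> play_rows(plan=[[[0, 0, -0.2], [0, 0, 0], 1], [[0, 0, 0], [0, 0, 0], 1]])

```text
time_s: 20.92
eef_pos: [500.7, 151.1, 35.5]
orientation: [180.0, -0.0, 78.6]
ft_force: [0.6, -0.5, -5.3]
width: 59.2
finger_force: 70.4
```

>>> play_rows(plan=[[[0, 0, -0.1], [0, 0, 0], 1], [[0, 0, 0], [0, 0, 0], 1]])

```text
time_s: 21.18
eef_pos: [500.7, 151.1, 35.3]
orientation: [180.0, -0.0, 78.6]
ft_force: [-4.5, -0.4, 10.1]
width: 59.6
finger_force: 72.0
```

>>> play_rows(plan=[[[0, 0, 0], [0, 0, 0], 0.15], [[0, 0, 0], [0, 0, 0], 0.15], [[0, 0, 0], [0, 0, 0], 0.15], [[0, 0, 6], [0, 0, 0], 0.15], [[0, 0, 6], [0, 0, 0], 0.15]])

```text
time_s: 21.8
eef_pos: [500.1, 150.8, 155.4]
orientation: [-179.9, 0.1, 78.6]
ft_force: [1.2, 0.7, -0.8]
width: 72.6
finger_force: 0.0
```

>>> play_rows(plan=[[[-0.2, -4.2, 2], [0, 0, -9.6], 0], [[-0.2, -4.2, 0], [0, 0, -9.6], 0], [[-0.2, -4.2, 0], [0, 0, -9.6], 0], [[-0.2, -4.2, 0], [0, 0, -9.6], 0], [[-0.2, -4.2, 0], [0, 0, -9.6], 0]])

```text
time_s: 22.42
eef_pos: [490.4, -60.0, 174.6]
orientation: [180.0, -0.0, 30.4]
ft_force: [0.9, 0.1, -0.8]
width: 85.4
finger_force: 0.0
```

>>> play_rows(plan=[[[-0.2, -4.2, 0], [0, 0, -9.6], 0], [[-0.2, -4.2, 0], [0, 0, -9.6], 0], [[-0.2, -4.2, 0], [0, 0, -9.6], 0], [[-0.2, -4.2, 0], [0, 0, -9.6], 0], [[0, 0, 0], [0, 0, 0], 0]])

```text
time_s: 23.05
eef_pos: [481.6, -230.5, 174.7]
orientation: [179.9, -0.0, -8.1]
ft_force: [0.4, 0.5, -0.4]
width: 85.7
finger_force: 0.0
```

>>> play_rows(plan=[[[0, 0, 0], [0, 0, 0], 0]])

```text
time_s: 23.18
eef_pos: [482.5, -226.3, 174.2]
orientation: [-180.0, 0.0, -7.7]
ft_force: [0.8, 0.6, 0.2]
width: 85.0
finger_force: 0.0
```

Run:
```python
from h import *
o=robot.get_obs();print(o["eef_pos"],o["orientation"])
f=robot.grab_frame("top")[:,:,::-1];g=robot.grab_frame("side")[:,:,::-1]
A=cv2.resize(f[185:255,170:300],None,fx=5,fy=5,interpolation=cv2.INTER_CUBIC)
B=cv2.resize(g[150:220,300:370],None,fx=5,fy=5,interpolation=cv2.INTER_CUBIC)
B=cv2.convertScaleAbs(B,alpha=1.4); cv2.imwrite("pics/p7.png",cv2.resize(np.hstack([A,B]),None,fx=.8,fy=.8))
```

```text
[ 482.48189911 -226.25842631  174.16604157] [-1.79976494e+02  3.30728029e-02 -7.66340420e+00]
```

View pics/p7.png

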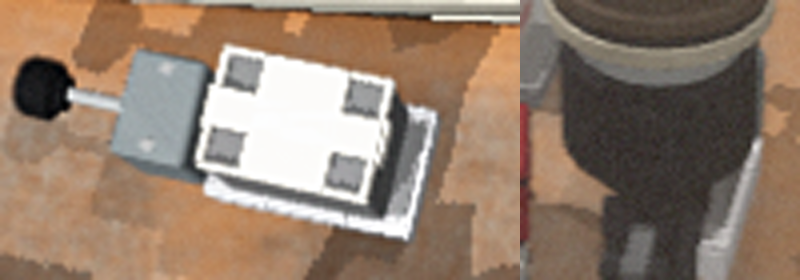

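Tub A is seated on the dock. Its recesses are at (243,73), (363,97), (223,145) and (347,171), and the knob is clearly out with its rod visible at (95,98). I'll measure tub A's centre and grasp tub B.

Run:
```python
from h import *
X=onz("top",np.array([(243,73),(363,97),(223,145),(347,171)])/4+[170,185],99)[:,:2]
v=X[1]+X[3]-X[0]-X[2];print(X.mean(0).round(1),np.linalg.norm(v)/2,np.degrees(np.arctan2(v[1],v[0])))
```

```text
[500.9 150.1] 60.56964403895106 -101.35346298906546
```

>>> play_rows(plan=[[[-0.1, -0.2, -6], [0, 0, 0], 0], [[0, 0, -6], [0, 0, 0], 0], [[0, 0, -4.8], [0, 0, 0], 0], [[0, 0, 0], [0, 0, 0], 0], [[0, 0, 0], [0, 0, 0], 0]])

```text
time_s: 23.9
eef_pos: [482.4, -229.0, 8.0]
orientation: [180.0, -0.1, -7.7]
ft_force: [0.1, -0.7, 0.1]
width: 85.5
finger_force: 0.0
```

>>> play_rows(plan=[[[0, 0, 0], [0, 0, 0], 1], [[0, 0, 0], [0, 0, 0], 1], [[0, 0, 0], [0, 0, 0], 1], [[0, 0, 0], [0, 0, 0], 1], [[0, 0, 0], [0, 0, 0], 1]])

```text
time_s: 24.52
eef_pos: [482.9, -229.0, 8.4]
orientation: [-180.0, -0.2, -7.8]
ft_force: [-1.0, 1.8, 12.3]
width: 59.5
finger_force: 61.5
```

>>> play_rows(plan=[[[0, 0, 6], [0, 0, 0], 1], [[0, 0, 6], [0, 0, 0], 1], [[0.2, 4.2, 1], [0, 0, 9.6], 1], [[0.2, 4.2, 0], [0, 0, 9.6], 1], [[0.2, 4.2, 0], [0, 0, 9.6], 1]])

```text
time_s: 25.15
eef_pos: [487.5, -101.3, 137.3]
orientation: [-180.0, -0.1, 21.4]
ft_force: [0.3, 0.4, -4.3]
width: 59.1
finger_force: 69.5
```

>>> play_rows(plan=[[[0.2, 4.2, 0], [0, 0, 9.6], 1], [[0.2, 4.2, 0], [0, 0, 9.6], 1], [[0.2, 4.2, 0], [0, 0, 9.6], 1], [[0.2, 4.2, 0], [0, 0, 9.6], 1], [[0.2, 4.2, 0], [0, 0, 9.6], 1]])

```text
time_s: 25.78
eef_pos: [497.3, 108.5, 137.2]
orientation: [180.0, -0.0, 69.4]
ft_force: [1.6, -0.4, -3.1]
width: 59.5
finger_force: 69.5
```

>>> play_rows(plan=[[[0.2, 4.2, 0], [0, 0, 9.6], 1], [[0, 0.2, 0], [0, 0, 0], 1], [[0, 0, 0], [0, 0, 0], 1], [[0, 0, 0], [0, 0, 0], 1]])

```text
time_s: 26.28
eef_pos: [499.5, 149.8, 136.7]
orientation: [180.0, 0.0, 78.5]
ft_force: [1.0, -0.4, -4.1]
width: 59.3
finger_force: 69.4
```

>>> play_rows(plan=[[[0.1, 0.2, -1.5], [0, 0, 0], 1], [[0, 0, -1], [0, 0, 0], 1], [[0, 0, 0], [0, 0, 0], 1], [[0, 0, -0.3], [0, 0, 0], 1], [[0, 0, 0], [0, 0, 0], 1]])

```text
time_s: 26.9
eef_pos: [500.6, 153.2, 108.4]
orientation: [180.0, -0.0, 78.7]
ft_force: [-0.3, -0.6, -3.8]
width: 59.2
finger_force: 69.3
```

>>> play_rows(plan=[[[0, 0, -0.2], [0, 0, 0], 1], [[0, 0, 0], [0, 0, 0], 1]])

```text
time_s: 27.15
eef_pos: [500.5, 153.2, 106.4]
orientation: [180.0, -0.0, 78.7]
ft_force: [0.6, 0.0, -4.0]
width: 59.4
finger_force: 69.3
```

>>> play_rows(plan=[[[0, 0, -0.2], [0, 0, 0], 1], [[0, 0, 0], [0, 0, 0], 1]])

```text
time_s: 27.4
eef_pos: [500.7, 153.2, 104.6]
orientation: [180.0, -0.0, 78.7]
ft_force: [0.2, -0.2, -2.6]
width: 59.3
finger_force: 69.6
```

>>> play_rows(plan=[[[0, -0.1, 0], [0, 0, 0], 1], [[0, 0, -0.1], [0, 0, 0], 1], [[0, 0, 0], [0, 0, 0], 1]])

```text
time_s: 27.78
eef_pos: [500.8, 152.5, 104.4]
orientation: [180.0, -0.1, 78.7]
ft_force: [-3.7, 0.8, 11.3]
width: 59.4
finger_force: 71.1
```

>>> play_rows(plan=[[[0, 0, 0], [0, 0, 0], 0.15], [[0, 0, 0], [0, 0, 0], 0.15], [[0, 0, 0], [0, 0, 0], 0.15], [[0, 0, 5], [0, 0, 0], 0.15], [[0, 0, 6], [0, 0, 0], 0.15]])

```text
time_s: 28.4
eef_pos: [499.7, 151.8, 213.9]
orientation: [-179.9, 0.1, 78.6]
ft_force: [1.3, 1.2, -0.2]
width: 72.6
finger_force: 0.0
```

>>> play_rows(plan=[[[-0.3, -2.6, 0], [0, 0, -9.6], 0], [[-0.3, -2.6, 0], [0, 0, -9.6], 0], [[-0.3, -2.6, 0], [0, 0, -9.6], 0], [[-0.2, -2.6, 0], [0, 0, -9.6], 0], [[-0.2, -2.6, 0], [0, 0, -9.6], 0]])

```text
time_s: 29.02
eef_pos: [487.3, 21.3, 213.4]
orientation: [-180.0, -0.0, 30.3]
ft_force: [0.1, -0.1, -0.3]
width: 85.5
finger_force: 0.0
```

>>> play_rows(plan=[[[-0.2, -2.6, 0], [0, 0, -9.6], 0], [[-0.2, -2.6, -3], [0, 0, -9.6], 0], [[-0.2, -2.6, -4], [0, 0, -9.6], 0], [[-0.2, -2.6, -3], [0, 0, -9.6], 0], [[0, 0, 0], [0, 0, 0], 0]])

```text
time_s: 29.65
eef_pos: [477.7, -83.7, 111.9]
orientation: [179.9, 0.2, -8.0]
ft_force: [0.5, -0.2, -0.2]
width: 85.3
finger_force: 0.0
```

>>> play_rows(plan=[[[0, 0, 0], [0, 0, 0], 0], [[0, 0, 0], [0, 0, 0], 0]])

```text
time_s: 29.9
eef_pos: [480.4, -80.9, 114.3]
orientation: [-180.0, -0.1, -7.6]
ft_force: [0.5, -0.1, 0.4]
width: 85.5
finger_force: 0.0
```

Run:
```python
from h import *
o=robot.get_obs();print(o["eef_pos"],o["orientation"])
f=robot.grab_frame("top")[:,:,::-1]
cv2.imwrite("pics/p8.png",cv2.resize(f[185:265,170:390],None,fx=3.6,fy=3.6,interpolation=cv2.INTER_CUBIC))
```

```text
[480.40391865 -80.9142185  114.26963381] [-1.79954412e+02 -8.42112096e-02 -7.57272649e+00]
```

View pics/p8.png

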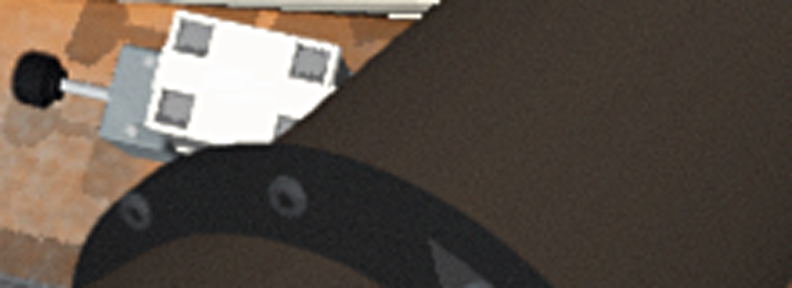

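Tub B is on A, with recesses at (193,37), (310,62) and (175,107), and the knob is out. Now tub C.

Run:
```python
from h import *
X=onz("top",np.array([(193,37),(310,62),(175,107)])/3.6+[170,185],160)[:,:2]
v=X[1]-X[0];print(((X[1]+X[2])/2).round(1),np.linalg.norm(v),np.degrees(np.arctan2(v[1],v[0])))
```

```text
[500.8 149.8] 60.33623667067137 -101.98612024775097
```

>>> play_rows(plan=[[[-0.2, -0.1, -6], [0, 0, -0.6], 0], [[0, 0, -5], [0, 0, 0], 0], [[0, 0, -0.8], [0, 0, 0], 0], [[0, 0, 0], [0, 0, 0], 0], [[0, 0, 0], [0, 0, 0], 0]])

```text
time_s: 30.58
eef_pos: [479.0, -82.9, -2.8]
orientation: [-180.0, -0.2, -8.3]
ft_force: [-0.2, -1.4, -1.2]
width: 85.4
finger_force: 0.0
```

>>> play_rows(plan=[[[0, 0, 0], [0, 0, 0], 1], [[0, 0, 0], [0, 0, 0], 1], [[0, 0, 0], [0, 0, 0], 1], [[0, 0, 0], [0, 0, 0], 1], [[0, 0, 0], [0, 0, 0], 1]])

```text
time_s: 31.2
eef_pos: [478.3, -82.7, -3.3]
orientation: [-179.9, -0.1, -8.4]
ft_force: [-2.3, 3.2, 15.6]
width: 59.5
finger_force: 60.6
```

>>> play_rows(plan=[[[0, 0, 6], [0, 0, 0], 1], [[0, 0, 6], [0, 0, 0], 1], [[0, 0, 6], [0, 0, 0], 1], [[0.3, 2.6, 0.7], [0, 0, 9.6], 1], [[0.3, 2.6, 0], [0, 0, 9.6], 1]])

```text
time_s: 31.82
eef_pos: [483.9, -30.1, 183.7]
orientation: [-180.0, -0.1, 11.1]
ft_force: [-0.0, 0.7, -2.9]
width: 59.4
finger_force: 68.3
```

>>> play_rows(plan=[[[0.3, 2.6, 0], [0, 0, 9.6], 1], [[0.3, 2.6, 0], [0, 0, 9.6], 1], [[0.3, 2.6, 0], [0, 0, 9.6], 1], [[0.2, 2.6, 0], [0, 0, 9.6], 1], [[0.2, 2.6, 0], [0, 0, 9.6], 1]])

```text
time_s: 32.45
eef_pos: [496.1, 99.9, 182.6]
orientation: [-180.0, 0.0, 59.2]
ft_force: [-0.6, -0.5, -2.5]
width: 59.4
finger_force: 68.3
```

>>> play_rows(plan=[[[0.2, 2.6, 0], [0, 0, 9.6], 1], [[0.2, 2.6, 0], [0, 0, 9.6], 1], [[0, 0, 0], [0, 0, 0.6], 1], [[0, 0, 0], [0, 0, 0], 1], [[0, 0, 0], [0, 0, 0], 1]])

```text
time_s: 33.08
eef_pos: [500.4, 150.1, 182.5]
orientation: [180.0, 0.0, 78.5]
ft_force: [1.4, -1.2, -2.3]
width: 59.3
finger_force: 68.2
```

>>> play_rows(plan=[[[0, 0.1, -1.5], [0, 0, 0], 1], [[0, 0, -0.9], [0, 0, 0], 1], [[0, 0, 0], [0, 0, 0], 1], [[0, 0, -0.2], [0, 0, 0], 1], [[0, 0, 0], [0, 0, 0], 1]])

```text
time_s: 33.7
eef_pos: [500.7, 152.2, 156.5]
orientation: [180.0, -0.0, 78.6]
ft_force: [-0.0, -0.1, -2.6]
width: 59.2
finger_force: 68.2
```

>>> play_rows(plan=[[[0, 0, -0.2], [0, 0, 0], 1], [[0, 0, 0], [0, 0, 0], 1]])

```text
time_s: 33.95
eef_pos: [500.5, 152.2, 154.4]
orientation: [-180.0, -0.0, 78.7]
ft_force: [-0.0, -0.2, -1.9]
width: 59.6
finger_force: 68.2
```

>>> play_rows(plan=[[[0, 0, -0.1], [0, 0, 0], 1], [[0, 0, 0], [0, 0, 0], 1]])

```text
time_s: 34.2
eef_pos: [500.7, 152.2, 153.8]
orientation: [180.0, -0.0, 78.7]
ft_force: [-1.7, 0.1, 2.7]
width: 59.3
finger_force: 68.8
```

>>> play_rows(plan=[[[0, 0, -0.1], [0, 0, 0], 1], [[0, 0, 0], [0, 0, 0], 0.15], [[0, 0, 0], [0, 0, 0], 0.15], [[0, 0, 0], [0, 0, 0], 0.15], [[0, 0, 5], [0, 0, 0], 0.15]])

```text
time_s: 34.83
eef_pos: [498.2, 151.8, 200.3]
orientation: [-179.7, 0.3, 78.7]
ft_force: [0.0, 0.8, -1.4]
width: 72.3
finger_force: 0.0
```

>>> play_rows(plan=[[[0, 0, 5], [0, 0, 0], 0.15], [[0.6, 3, 0], [0, 0, 0], 0.2], [[0.6, 3, 0], [0, 0, 0], 0.3], [[0.6, 3, 0], [0, 0, 0], 0.3], [[0.6, 3, 0], [0, 0, 0], 0.3]])

```text
time_s: 35.45
eef_pos: [524.0, 274.1, 251.1]
orientation: [-179.9, 0.0, 78.7]
ft_force: [0.2, -0.7, -0.6]
width: 59.9
finger_force: 0.0
```

>>> play_rows(plan=[[[0.6, 2.3, 0], [0, 0, 0], 0.3], [[0, 0, 0], [0, 0, 0], 0.3], [[0, 0, 0], [0, 0, 0], 0.3]])

```text
time_s: 35.83
eef_pos: [530.2, 294.7, 251.5]
orientation: [-180.0, 0.1, 78.6]
ft_force: [0.5, -0.3, 0.7]
width: 59.7
finger_force: 0.0
```

Run:
```python
from h import *
o=robot.get_obs();print(o["eef_pos"],o["orientation"],o["joint_positions"].round(0))
f=robot.grab_frame("top")[:,:,::-1];g=robot.grab_frame("side")[:,:,::-1]
A=cv2.resize(f[175:265,165:285],None,fx=3.5,fy=3.5,interpolation=cv2.INTER_CUBIC)
B=cv2.resize(g[125:215,300:395],None,fx=3.5,fy=3.5,interpolation=cv2.INTER_CUBIC)
cv2.imwrite("pics/p9.png",np.hstack([A,cv2.convertScaleAbs(B,alpha=1.4)]))
```

```text
[530.18250673 294.67417902 251.52810132] [-1.79958473e+02  8.20001697e-02  7.86407192e+01] [-59.  24.  36.  92. -15.  70. -31.]
```

View pics/p9.png

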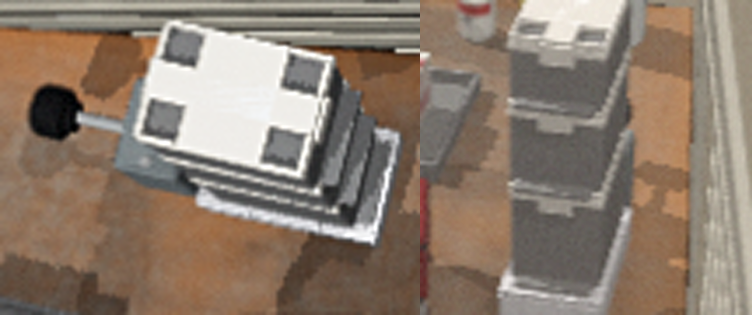

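The three tubs stand in one seated pile, the knob is still out at (55,110), and the arm's elbow is clear of the pile. Now I'll pinch the knob and push it home.

>>> play_rows(plan=[[[0, 0, -6], [0, 0, 0], 0.3], [[0, 0, -6], [0, 0, 0], 0.3], [[0, 0, -6], [0, 0, 0], 0.3], [[0, 0, -5], [0, 0, 0], 0.3], [[0, 0, -2], [0, 0, 0], 0.3]], squeeze=80)

```text
time_s: 36.55
eef_pos: [529.1, 293.7, 0.2]
orientation: [-179.9, 0.2, 78.6]
ft_force: [-0.8, 0.1, 0.4]
width: 59.5
finger_force: 0.0
```

>>> play_rows(plan=[[[0, 0, 0], [0, 0, 0], 0.3], [[0, 0, 0], [0, 0, 0], 1], [[0, 0, 0], [0, 0, 0], 1], [[0, 0, 0], [0, 0, 0], 1], [[0, 0, 0], [0, 0, 0], 1]])

```text
time_s: 37.17
eef_pos: [530.6, 296.2, 5.0]
orientation: [180.0, -0.1, 78.7]
ft_force: [-5.7, -0.6, 12.5]
width: 29.0
finger_force: 78.0
```

>>> play_rows(plan=[[[-0.1, -0.5, 0], [0, 0, 0], 1], [[-0.1, -0.5, 0], [0, 0, 0], 1], [[-0.1, -0.5, 0], [0, 0, 0], 1], [[-0.1, -0.5, 0], [0, 0, 0], 1], [[-0.1, -0.4, 0], [0, 0, 0], 1]])

```text
time_s: 37.8
eef_pos: [525.6, 272.5, 5.1]
orientation: [180.0, -0.2, 78.7]
ft_force: [-4.8, 6.6, 8.0]
width: 28.9
finger_force: 78.6
```

>>> play_rows(plan=[[[0, 0, 0], [0, 0, 0], 1], [[0, 0, 0], [0, 0, 0], 1]])

```text
time_s: 38.05
eef_pos: [525.6, 272.6, 5.0]
orientation: [180.0, -0.2, 78.7]
ft_force: [-6.5, -0.4, 12.4]
width: 29.2
finger_force: 79.1
```

>>> play_rows(plan=[[[0, -0.2, 0], [0, 0, 0], 1], [[0, 0, 0], [0, 0, 0], 1], [[0, 0, 0], [0, 0, 0], 1]])

```text
time_s: 38.42
eef_pos: [525.6, 272.6, 5.1]
orientation: [180.0, -0.3, 78.8]
ft_force: [-5.6, 6.4, 10.4]
width: 29.0
finger_force: 78.9
```

>>> play_rows(plan=[[[0, 0.2, 0], [0, 0, 0], 0.3], [[0, 0, 0], [0, 0, 0], 0.3], [[0, 0, 0], [0, 0, 0], 0.3], [[0, 0, 0], [0, 0, 0], 0.3], [[0, 0, 6], [0, 0, 0], 0.3]])

```text
time_s: 39.05
eef_pos: [522.6, 269.8, 59.4]
orientation: [-179.7, 0.3, 78.7]
ft_force: [1.2, 1.4, 1.2]
width: 60.0
finger_force: 0.0
```

>>> play_rows(plan=[[[0, 0, 6], [0, 0, 0], 0.3], [[0, 0, 6], [0, 0, 0], 0.3], [[-2, 4, 4], [0, 0, 0], 0.3], [[-4, 4, 0], [0, 0, 0], 0.3], [[-4, 4, 0], [0, 0, 0], 0.3]])

```text
time_s: 39.67
eef_pos: [424.7, 392.2, 223.0]
orientation: [180.0, -0.1, 78.6]
ft_force: [0.5, 1.0, -0.1]
width: 59.4
finger_force: 0.0
```

>>> play_rows(plan=[[[-4, 4, 0], [0, 0, 0], 0.3], [[0, 0, 0], [0, 0, 0], 0.3], [[0, 0, 0], [0, 0, 0], 0.3], [[0, 0, 0], [0, 0, 0], 0.3]])

```text
time_s: 40.17
eef_pos: [386.8, 429.8, 222.5]
orientation: [180.0, 0.0, 78.5]
ft_force: [0.1, 0.4, 0.5]
width: 59.8
finger_force: 0.0
```

Run:
```python
from h import *
def knob(f):
    m=(f[195:225,165:205].max(2)<50).astype(np.uint8); n,l,s,c=cv2.connectedComponentsWithStats(m); i=1+s[1:,4].argmax(); return c[i]+[165,195],s[i]
print("home ref",knob(cv2.imread("pics/top0.png")))
f=robot.grab_frame("top")[:,:,::-1]; print("now",knob(f)); cv2.imwrite("pics/end.png",f)
m=cv2.imread("pics/p9.png")  # pile before the push: top crop at scale 3.5
a=cv2.resize(f[175:265,165:285],None,fx=3.5,fy=3.5,interpolation=cv2.INTER_CUBIC); d=cv2.absdiff(a,m[:,:420]).max(2)
print("pile diff",(d[20:250,140:400]>60).mean())
```

```text
home ref (array([191.04597701, 209.17241379]), array([ 20,   7,  14,  16, 174], dtype=int32))
now (array([191.        , 209.20930233]), array([ 20,   7,  14,  16, 172], dtype=int32))
pile diff 0.0004347826086956522
```

```bash
python3 -c "
from plant import robot
print(robot.finish_job())"
```

```text
the job is handed in; nothing more can be done
None
```

I moved the lancet box upright into the tray, stacked tubs A, B and C on the dock (tub D was absent), and pushed the knob back to its original home position. The last picture shows the pile unmoved; the job is handed in, but no verdict came back.

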